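Set a stop screw to a setting block by feel

TASK

Take the orange square-ended driver from its wooden stand, fit it into the socket of the stop screw, and bring the sliding stop over the middle of the steel setting block. Turn the screw down a little at a time, sliding the stop to and fro on the block with the driver, until its brass nose just drags on the block: a light drag of a few newtons, never jammed tight. Leave the stop over the middle of the block with the driver standing in the screw, and leave the other things on the table alone.

Things in the scene. Friction and masses are not known exactly. Their poses are not given: they have to be found in the camera images.
- driver_grip (a point): Centre of the loose driver's square orange handle, 26 x 26 x 50 mm; z up the driver, x and y square to the flats of both handle and steel end. The driver is 95 mm tall, 0.12 kg; it starts upright in its stand, its flange on the stand's top and 16 mm of it in the hole. Handle centre 67 mm above the lower end.
- driver_tip (a point): Centre of the driver's lower end, axes as driver_grip. From here up: a steel square 14 x 14 mm, 16 mm long (lowest 3 mm stepped in to 10.5 mm), a round flange 24 mm across and 4 mm thick, a 12 mm shank 22 mm long, the handle. Seated in the screw this point is 9 to 16 mm below the socket's mouth (16: flange on the head).
- driver_stand: Fixed wooden stand 70 x 70 x 25 mm with a square hole in its middle in which the driver stands; origin under its centre, on the table.
- stop_base: Fixed blue base plate of the stop gauge, 130 (x) x 230 (y) x 12 mm; origin under its centre, on the table. A guide rail runs along its y axis at x = +40 mm between end posts 78 mm high. The carriage on it has an arm (top 74 mm above the table) reaching to the line x = -20 mm, along which the screw's axis moves. The block's nest is at x = -20 mm, y = 0.
- carriage (a joint): Place of the sliding stop carriage along the base's +y axis (m): 0 = screw over the middle of the setting block; travel -0.062 to +0.062; starts parked beside the block at 0.035 to 0.06. It stays where it is left; sliding it free takes about 1 N. Push it along with the driver seated in the screw.
- stop_screw: Vertical stop screw in the carriage's arm with its spring-loaded brass nose (round, 12 mm, does not turn; 10 N per mm, no preload). Origin on its axis, level with the socket's mouth, 98 mm above the table at the start; rises and sinks with the screw. How far the nose stands out differs each time and cannot be read: its gap over the block is at first 0.6 to 2.8 mm.
- screw_head (a joint): Turn of the screw's head (rad), 0 at the start, growing clockwise seen from above; each radian lowers the screw by 2.5 mm (coarse thread). Range -1.0 to 3.2. It takes about 0.08 N m to turn and does not run back by itself.
- socket_mouth (a point): Centre of the mouth of the square socket in the screw's head; turns with the head; x and y square to its flats, z up. Head 28 x 28 x 18 mm; socket 15.3 mm wide, 17.5 mm deep, 2 mm chamfer at its mouth. The driver's square has about 0.1 rad of play each way in it.
- setting_block: Loose steel setting block 30 (x) x 44 (y) x 30 mm, 0.3 kg, in its nest on the base plate (lips 6 mm high); origin under its centre; top 42 mm above the table. Rightly set, the nose presses on it with 3 to 9 N, best 6 N. Friction between them is about 0.6, so sliding the stop to and fro on it then takes about 3.6 N more than sliding it free.
- marker_pen: Bystander: white marker, 132 mm long, lying.
- adjustable_wrench: Bystander: adjustable wrench, 228 mm long, lying.
Not all that is in view belongs to the job. What is shaped like the setting_block but black or purple is not meant.

How it is judged:
By the outcome, as a careful person would: the job done as asked, in the order asked, and still so for the second after the job is handed in, with the robot touching nothing.
It also fails if it takes over 72 s, if anything falls off the work surface, if the arm or the gripper's body presses on something with over 40 N, if the wrist force passes 120 N, or if a joint passes its speed limit or range.

ROBOT

A 7-joint arm with a two-finger parallel gripper is mounted at the origin on the work surface; the furniture and walls round the work are solid. World frame = base frame: x ahead of the robot, y to its left, z up, the work surface at z = 0. Lengths are in m, angles in rad, forces in N, time in s.
With the tool pointing down it reaches from about 0.4 to 0.85 m from the base axis. Payload 10.4 kg.
Tool frame: the origin (TCP) lies between the finger pads; the fingertips stand 22 mm ahead of it and the grasp point (between the pads) lies 3 mm ahead of it (r.nose_length is the distance from the TCP to the fingertips, in m); z points along the fingers, y is the line along which they close (so a half turn about z gives the same grasp; the last joint's range is limited). The gripper opens to 87 mm and grips with 3 to 60 N. Pads are 19 mm wide; open, the fingers measure 117 mm over their backs; the gripper's body (75 mm by 190 mm) begins 51 mm behind the grasp point.
Start: joints at [-1.149, 0.332, -0.065, 1.46, 0.022, 1.35, -0.088], TCP at [0.269, 0.564, 0.245] pointing down, gripper open.
Joint ranges: [-2.6, 2.6], [-0.5, 2.12], [-1.47, 1.34], [0.16, 2.42], [-1.27, 4.41], [0.06, 2.06], [-2.6, 2.6]. Speed limits (rad/s): [2.22, 2.22, 2.79, 2.79, 3.14, 3.14, 3.14].

INTERFACE

Orientations are given as a unit quaternion [x, y, z, w].
In Python, from bench import readout, cams, r gives the robot as it stands. The module is installed in compiled form; this text tells all that it offers.
- The arm moves only by the tool step_arm, never from a script. Its argument "deltas" is a list that holds one entry, the list of rows, each a list of 7 numbers: the turn, a rotation vector about the tool's x, y, z in rad, then the shift along the tool's x, y, z in m, then the opening in per cent of the stroke, from 0 (shut) to 100 (fully open). A call has 1 to 20 rows; each row is the pose to reach, as a shift and turn from the pose commanded when the call began, along the tool's axes at that moment; what a row does not reach only later rows make up. A row lasts 1/8 s, in which the tool goes at most 62.5 mm and 10.7 degrees, less where a joint would pass 70% of its speed; a pose out of reach is approached as far as the arm can. A call with a gripper value outside its range is refused whole. The fingers move at their own pace and stop on an object; "squeeze" is the grip in N (left out, the last holds). Time passes only in rows, so rows that repeat a pose let the fingers close. It gives the time, the measured TCP pose, the force, the opening and the grip force at its end, in the units of the state.
- readout.read_state(): the state, without advancing time (a new reading comes with each control period).
- cams.camera(name): name is "scene" or "side" or "wrist"; returns a dict with "img" (384x512x3 uint8, red, green, blue), "fx", "fy", "cx", "cy" (pixels), "origin" and "rotation" of the camera in the world; the wrist camera has in their place "T_tool_cam" (4x4, takes a point from camera to tool coordinates, whose origin is the TCP and whose axes are the flange's). Camera axes: x right, y up, looking along -z (the intrinsics and any distortion apply to the point x, -y, -z); pixel columns grow to the right and rows downward; lengths in m; the calibration is good to about 2 mm. A picture is of the moment at which its call begins: read the wrist's pose just before it. There is no depth.
- r.close_job(): hands the job in; it is judged then, once.
The state is a dict: "time": time; "joint_positions": joint angles; "joint_vel": joint speeds; "joint_torque": joint torques, N m; "ee_pos": TCP position; "eef_rot": TCP orientation; "ft_force": force on the tool from outside, world axes, zero at the start; "torque": the same for the moment, N m; "width": finger opening in m; "grip_force": force on a finger pad.
Only numpy, scipy, OpenCV 4.12 (cv2) and the standard library are available. Lean on these libraries where they do the work, as an engineer would, in place of code of your own. Each camera call takes 0.05 s, during which the arm holds its last target. There are 200 camera calls.

## Working session

There is one attempt and no reset: what is moved stays moved. The work goes in short steps, Python scripts to look and compute and a tool call to move; the robot and the scene stay as the last step left them, time stands still between calls to the robot, and variables do not carry over. Pictures are saved under pics/ and viewed, at most 10 in all, crops included, and the job is handed in when it is done.

Besides the shell and the picture viewer there is one more tool, called after ">>>" by a JSON object that holds its "method" and its "body". step_arm: Moves the arm, as the interface text tells. Its arguments: {"type":"object","properties":{"deltas":{"type":"array"},"squeeze":{"type":"number"}},"required":["deltas"]}

```bash
mkdir -p pics; ls
python3 - <<'E'
from bench import readout,cams,r
import cv2,numpy as np
print(readout.read_state())
for n in("scene","side"):
    c=cams.camera(n); cv2.imwrite(f"pics/{n}0.png",c["img"][...,::-1]); np.savez(f"pics/{n}0.npz",**c)
    print(n,{k:np.round(v,4).tolist() for k,v in c.items() if k!="img"})
c=cams.camera("wrist");np.savez("pics/wrist0.npz",**c);print({k:np.round(v,4).tolist() for k,v in c.items() if k!="img"})
a=cv2.imread("pics/scene0.png");cv2.imwrite("pics/s0.png",cv2.resize(a,(800,600)))
E
```

```text
pics
{'time': 0.0, 'joint_positions': array([-1.14863898,  0.33290192, -0.0646891 ,  1.46094626,  0.02158322,
        1.34986478, -0.08849163]), 'joint_vel': array([-5.16491185e-05,  1.73235180e-03, -5.16337209e-05, -1.19711318e-03,
        1.44140410e-03,  4.02947768e-04,  1.20355957e-04]), 'joint_torque': array([ 3.96931464e-04, -6.23264194e+01,  2.50514917e-02, -3.89900780e+01,
       -6.12497795e-02,  3.96631029e-02,  1.57607528e-04]), 'ee_pos': array([0.26875374, 0.56388033, 0.24373274]), 'eef_rot': array([ 2.20542748e-01,  9.75377049e-01, -7.00508262e-04, -1.31989526e-04]), 'ft_force': array([ 1.05285604, -0.05342378,  0.34123219]), 'torque': array([ 0.01232389, -0.06496019, -0.02311215]), 'grip_force': 0.0, 'width': 0.08723501435308283}
scene {'fx': 413.4895, 'fy': 413.4895, 'cx': 255.2113, 'cy': 193.8785, 'origin': [0.0353, -0.401, 0.7126], 'rotation': [0.39, -0.1414, -0.3123, 0.8546]}
side {'fx': 350.0708, 'fy': 350.0708, 'cx': 256.5648, 'cy': 193.8336, 'origin': [0.3969, -0.585, 0.5664], 'rotation': [0.4691, -0.0309, -0.0398, 0.8817]}
{'fx': 282.7925, 'fy': 282.7925, 'cx': 252.6803, 'cy': 194.0035, 'T_tool_cam': [[0.0003, 0.9706, 0.2406, 0.0658], [1.0, -0.0003, 0.0002, -0.0009], [0.0003, 0.2406, -0.9706, -0.1403], [0.0, 0.0, 0.0, 1.0]]}
```

View pics/scene0.png

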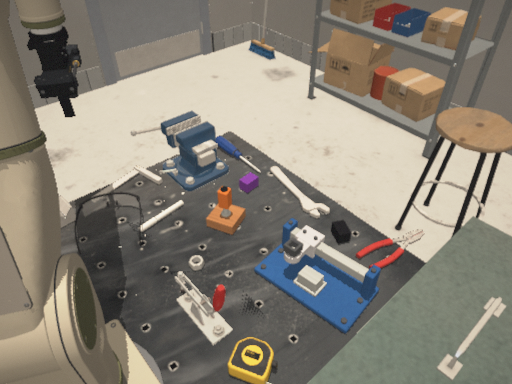

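View pics/side0.png

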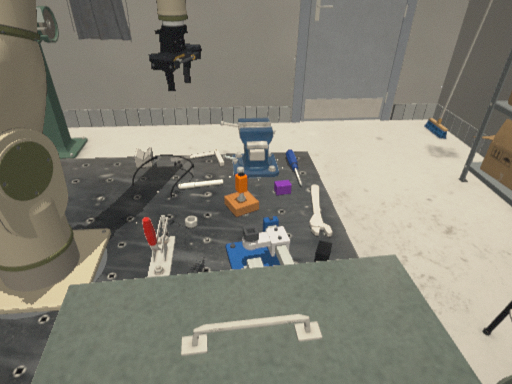

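The scene view shows the orange driver at (225,197) in its stand at (226,217). The blue base is around (318,285), with the screw head at (292,247) and the block at (311,278). The side view shows the driver at (241,183) and the screw head at (249,232), partly hidden by the cabinet.

```bash
cat > h.py <<'E'
import numpy as np,cv2
from scipy.spatial.transform import Rotation as R
def load(n): return dict(np.load(f"pics/{n}.npz"))
def pose(c):
    if "origin" in c:
        q=np.array(c["rotation"]); return np.array(c["origin"]),(R.from_quat(q).as_matrix() if q.size==4 else q)
    Rt=R.from_quat(c["q"]).as_matrix();T=c["T_tool_cam"]
    return c["p"]+Rt@T[:3,3],Rt@T[:3,:3]
def ray(c,uv):
    o,M=pose(c);u,v=uv
    d=M@np.array([(u-c["cx"])/c["fx"],-(v-c["cy"])/c["fy"],-1]);return o,d/np.linalg.norm(d)
def onz(c,uv,z):
    o,d=ray(c,uv);return o+d*(z-o[2])/d[2]
def proj(c,P):
    o,M=pose(c);x=M.T@(np.array(P)-o);return c["cx"]+c["fx"]*x[0]/-x[2],c["cy"]+c["fy"]*x[1]/x[2]
def wrist(n):
    from bench import readout,cams
    s=readout.read_state();c=cams.camera("wrist");c.update(p=s["ee_pos"],q=s["eef_rot"]);np.savez(f"pics/{n}.npz",**c);cv2.imwrite(f"pics/{n}.png",c["img"][...,::-1]);return c
E
python3 - <<'E'
from h import *
for n in("scene0","side0"):
    c=load(n);h=cv2.cvtColor(c["img"],cv2.COLOR_RGB2HSV)
    for nm,lo,hi in(("orange",(5,200,110),(14,255,255)),("blue",(100,150,60),(118,255,255))):
        m=cv2.inRange(h,lo,hi);k,l,st,ce=cv2.connectedComponentsWithStats(m)
        for i in range(1,k):
            if st[i,4]>25: print(n,nm,st[i],ce[i].round(1))
c=load("scene0")
print("handle top",onz(c,(225,190),.104),"stand",onz(c,(226.5,213),.025))
for p in((256,266),(349,323),(376,297)):print(onz(c,p,.012))
print("head",onz(c,(292,243),.098),"block",onz(c,(311,276),.042))
a=cv2.imread("pics/scene0.png")[170:330,190:390];cv2.imwrite("pics/crop1.png",cv2.resize(a,(750,600),interpolation=cv2.INTER_CUBIC))
E
```

```text
scene0 blue [255 250  59  52 627] [279.8 273.8]
scene0 blue [310 269  54  63 922] [337.1 301.2]
scene0 blue [366 272   9   6  27] [370.1 274.8]
side0 orange [236 175  11  18 157] [240.9 183.7]
side0 blue [427 122  12   9  35] [432.7 126.9]
side0 blue [286 151   8  13  46] [289.  156.4]
side0 blue [263 217  15  14 102] [269.7 221.7]
side0 blue [226 242  53  27 675] [247.4 255.5]
handle top [0.44196741 0.19021666 0.104     ] stand [0.44612595 0.19627525 0.025     ]
[0.40265257 0.03468615 0.012     ]
[ 0.44891788 -0.18435964  0.012     ]
[ 0.53563041 -0.18097613  0.012     ]
head [ 0.44994944 -0.02061466  0.098     ] block [ 0.45499316 -0.07490325  0.042     ]
```

View pics/crop1.png

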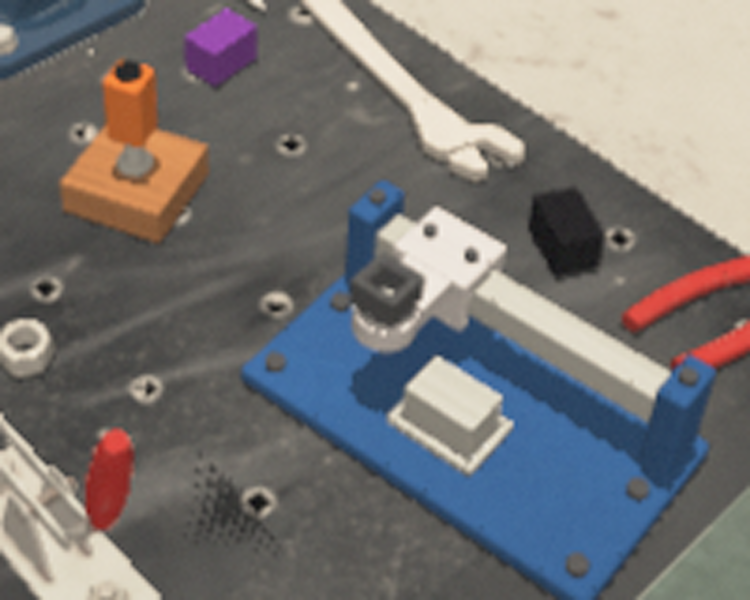

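The crop shows the driver at handle top (224,189), the screw's socket mouth at (294,245) and the rail on the far side, so base yaw is about +12°. Next I go above the midpoint between driver and screw for a wrist look.

>>> {"method": "step_arm", "body": {"deltas": [[[0, 0, 0, -0.04, -0.039, -0.03, 100], [0, 0, 0, -0.08, -0.077, -0.03, 100], [0, 0, 0, -0.12, -0.116, -0.03, 100], [0, 0, 0, -0.16, -0.155, -0.03, 100], [0, 0, 0, -0.2, -0.193, -0.03, 100], [0, 0, 0, -0.24, -0.232, -0.03, 100], [0, 0, 0, -0.28, -0.27, -0.03, 100], [0, 0, 0, -0.32, -0.309, -0.03, 100], [0, 0, 0, -0.364, -0.351, -0.03, 100], [0, 0, 0, -0.364, -0.351, -0.03, 100], [0, 0, 0, -0.364, -0.351, -0.03, 100]]]}}

```text
time: 1.52
ee_pos: [0.4462, 0.0912, 0.2744]
eef_rot: [0.221, 0.975, 0.0, -0.0]
ft_force: [0.6, 1.2, -0.2]
width: 0.0871
grip_force: 0.0
```

Run:
```python
from h import *
from bench import readout
s=readout.read_state();print(s["ee_pos"],s["eef_rot"],s["joint_positions"].round(2))
c=wrist("w1");a=cv2.imread("pics/w1.png");cv2.imwrite("pics/w1b.png",cv2.resize(a,(800,600)))
```

```text
[0.44622382 0.09115167 0.27440122] [ 2.20575434e-01  9.75369886e-01  1.22741792e-04 -2.18763211e-04] [-0.66 -0.08  0.34  1.85  0.03  1.36  0.8 ]
```

View pics/w1b.png

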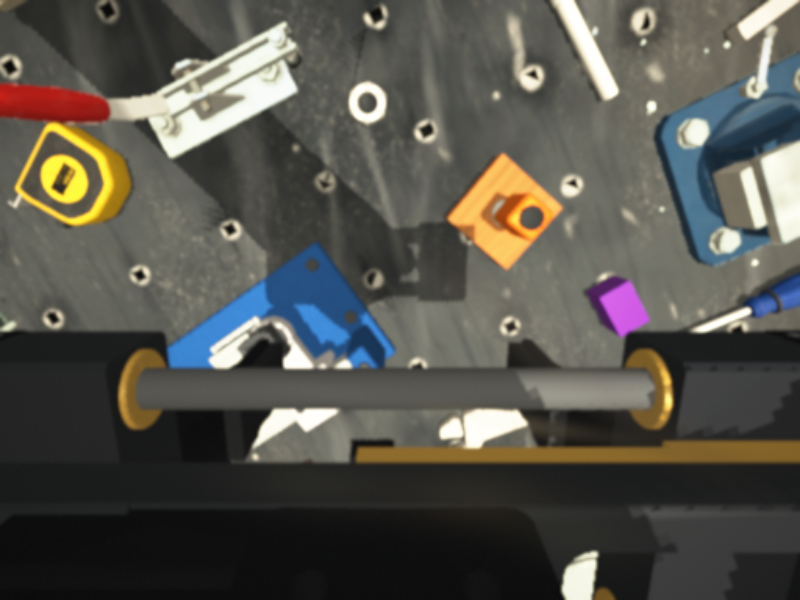

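The wrist view shows the driver's top at about (340,139) native, over the stand with corners (322,97), (360,134), (325,173) and (286,138). The gripper hides the screw from here.

Run:
```python
from h import *
c=load("w1")
s=.64
P=np.array([onz(c,np.array(p)*s,.025) for p in((503,152),(562,210),(508,270),(447,215))])
print(P.round(4),P.mean(0).round(4));e=P-np.roll(P,-1,0);print(np.linalg.norm(e,axis=1),np.degrees(np.arctan2(e[:,1],e[:,0])))
print("top",onz(c,(531*s,217*s),.104))
h=cv2.cvtColor(c["img"],cv2.COLOR_RGB2HSV)
print(h[139-10:139+11:2,340-14:340+15:2].tolist()[5])
a=c["img"][85:185,275:375,::-1];cv2.imwrite("pics/c2.png",cv2.resize(a,(600,600),interpolation=cv2.INTER_CUBIC))
```

```text
[[0.3948 0.215  0.025 ]
 [0.4608 0.2431 0.025 ]
 [0.4895 0.1813 0.025 ]
 [0.422  0.1517 0.025 ]] [0.4418 0.1978 0.025 ]
[0.07176637 0.06803865 0.07368914 0.06890698] [-156.98307728  114.89497073   23.71996631  -66.72318979]
top [0.44103059 0.1968471  0.104     ]
[[18, 209, 255], [25, 179, 255], [26, 168, 255], [15, 186, 244], [20, 32, 97], [23, 22, 93], [23, 23, 90], [23, 26, 87], [23, 25, 83], [21, 23, 78], [15, 32, 79], [12, 198, 244], [20, 210, 255], [16, 207, 255], [12, 150, 213]]
```

View pics/c2.png

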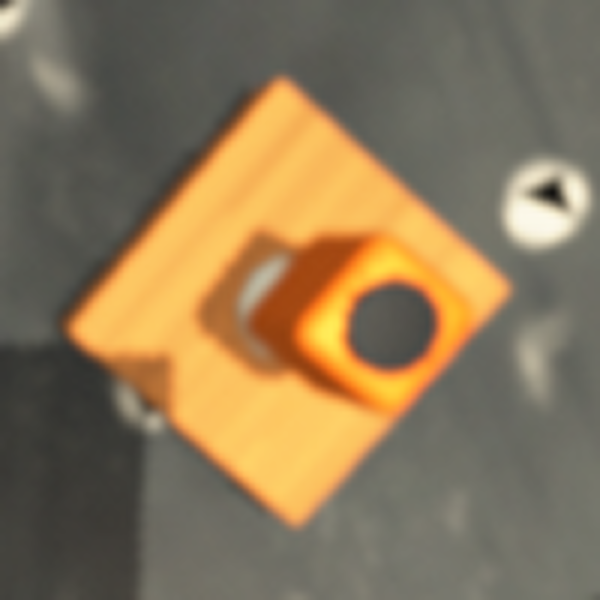

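The crop shows the handle top centred at native (340.3,139.2), with its flats parallel to the stand at a yaw of about 24°. I'm going down and grasping it.

>>> {"method": "step_arm", "body": {"deltas": [[[0, 0, 0.18, 0.0125, 0.023, 0, 100], [0, 0, 0.36, 0.025, 0.047, 0, 100], [0, 0, 0.54, 0.0375, 0.07, 0, 100], [0, 0, 0.712, 0.05, 0.0933, 0, 100], [0, 0, 0.712, 0.05, 0.0933, 0.04, 100], [0, 0, 0.712, 0.05, 0.0933, 0.08, 100], [0, 0, 0.712, 0.05, 0.0933, 0.12, 100], [0, 0, 0.712, 0.05, 0.0933, 0.15, 100], [0, 0, 0.712, 0.05, 0.0933, 0.175, 100], [0, 0, 0.712, 0.05, 0.0933, 0.193, 100], [0, 0, 0.712, 0.05, 0.0933, 0.193, 100], [0, 0, 0.712, 0.05, 0.0933, 0.193, 20], [0, 0, 0.712, 0.05, 0.0933, 0.193, 20], [0, 0, 0.712, 0.05, 0.0933, 0.193, 20], [0, 0, 0.712, 0.05, 0.0933, 0.193, 20], [0, 0, 0.712, 0.05, 0.0933, 0.193, 20], [0, 0, 0.712, 0.05, 0.0933, 0.193, 20]]], "squeeze": 35}}

```text
time: 3.7
ee_pos: [0.4415, 0.1965, 0.0816]
eef_rot: [0.547, 0.837, 0.0, -0.0]
ft_force: [-0.1, -1.3, -0.4]
width: 0.0351
grip_force: 0.0
```

Run:
```python
from bench import readout
s=readout.read_state();print({k:v.round(3) if hasattr(v,'round') else v for k,v in s.items()})
```

```text
{'time': 3.7, 'joint_positions': array([-0.715,  0.186,  0.219,  2.019, -0.05 ,  0.941, -0.056]), 'joint_vel': array([ 0.001,  0.002, -0.   ,  0.002, -0.001,  0.002,  0.001]), 'joint_torque': array([-0.0000e+00, -4.4005e+01,  1.9280e+00, -3.2290e+01, -5.0000e-02,
        3.5000e-02, -0.0000e+00]), 'ee_pos': array([0.441, 0.196, 0.082]), 'eef_rot': array([ 0.547,  0.837,  0.   , -0.   ]), 'ft_force': array([-0.129, -1.268, -0.387]), 'torque': array([-0.048, -0.028, -0.002]), 'grip_force': 0.0, 'width': 0.03508927011357192}
```

>>> {"method": "step_arm", "body": {"deltas": [[[0, 0, 0, 0, 0, 0, 10], [0, 0, 0, 0, 0, 0, 10], [0, 0, 0, 0, 0, 0, 10], [0, 0, 0, 0, 0, 0, 10], [0, 0, 0, 0, 0, 0, 10]]], "squeeze": 35}}

```text
time: 4.32
ee_pos: [0.4417, 0.1966, 0.0816]
eef_rot: [0.547, 0.837, 0.0, 0.0]
ft_force: [2.3, 0.7, -1.9]
width: 0.0258
grip_force: 34.9
```

>>> {"method": "step_arm", "body": {"deltas": [[[0, 0, 0, 0, 0, -0.02, 10], [0, 0, 0, 0, 0, -0.05, 10], [0, 0, 0, 0, 0, -0.1, 10], [0, 0, 0, 0, 0, -0.15, 10], [0, 0, 0, -0.045, -0.0135, -0.15, 10], [0, 0, 0, -0.09, -0.027, -0.15, 10], [0, 0, 0, -0.135, -0.04, -0.15, 10], [0, 0, 0, -0.18, -0.054, -0.15, 10], [0, 0, 0, -0.225, -0.067, -0.15, 10], [0, 0, 0, -0.273, -0.081, -0.15, 10], [0, 0, 0, -0.273, -0.081, -0.15, 10], [0, 0, 0, -0.273, -0.081, -0.15, 10], [0, 0, 0, -0.273, -0.081, -0.15, 10]]]}}

```text
time: 5.95
ee_pos: [0.477, -0.0848, 0.2313]
eef_rot: [0.546, 0.838, -0.0, -0.0]
ft_force: [-0.3, 0.1, -1.0]
width: 0.0259
grip_force: 34.9
```

Run:
```python
from h import *
from bench import readout,cams
s=readout.read_state();print(s["ee_pos"],s["eef_rot"],s["joint_positions"].round(2))
c=wrist("w2")
q=cams.camera("scene");print("scene est",onz(q,(294,245.5),.098), "proj in wrist",proj(c,onz(q,(294,245.5),.098)))
```

```text
[ 0.4769572  -0.08483993  0.23132183] [ 5.45867508e-01  8.37871416e-01 -2.61589298e-05 -3.91035543e-04] [-0.44  0.01  0.53  1.86 -0.01  1.27  0.51]
scene est [ 0.44835549 -0.02796651  0.098     ] proj in wrist (np.float64(250.43869422372916), np.float64(125.58201907334329))
```

View pics/w2.png

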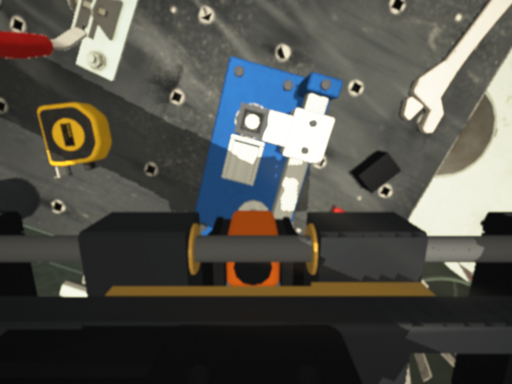

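The wrist view shows the socket at (251,122), the block at (243,162), the base's near corner at (232,58), and the held driver at (254,250). I'm zooming in there.

Run:
```python
from h import *
c=load("w2")
a=c["img"][90:190,210:290,::-1];cv2.imwrite("pics/c3.png",cv2.resize(a,(480,600),interpolation=cv2.INTER_CUBIC))
h=cv2.cvtColor(c["img"],cv2.COLOR_RGB2HSV)
m=cv2.inRange(h,(100,120,40),(120,255,255));k,l,st,ce=cv2.connectedComponentsWithStats(m)
i=1+st[1:,4].argmax();ys,xs=np.nonzero(l==i)
# left edge of plate: leftmost px per row -> plane z=.012
E=[];
for y in range(70,195,3):
    x=xs[ys==y]
    if len(x):E.append(onz(c,(x.min(),y),.012))
E=np.array(E)
v=cv2.fitLine(E[:,:2].astype(np.float32),cv2.DIST_HUBER,0,.01,.01).ravel();print("edge dir deg",np.degrees(np.arctan2(v[1],v[0])),v)
print("corner NW",onz(c,(232,57),.012))
```

```text
edge dir deg -81.13195 [ 0.15415931 -0.988046    0.40832525 -0.05540434]
corner NW [0.39678364 0.03402436 0.012     ]
```

View pics/c3.png

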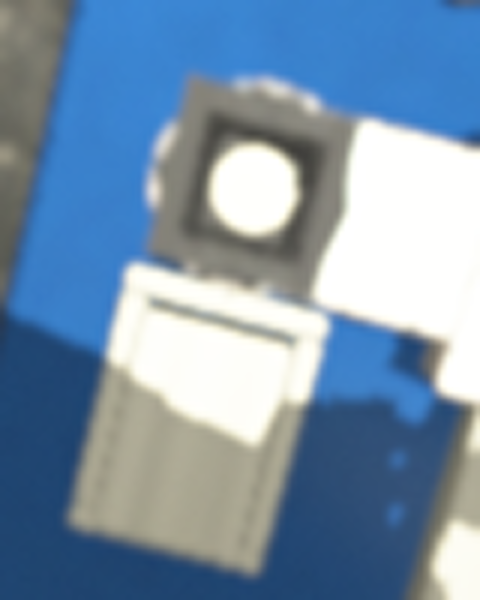

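Run:
```python
from h import *
c=load("w2")
f=lambda p:np.array(p)/6+(210-.4,90-.4)
def poly(n,pts,z):
    P=np.array([onz(c,f(p),z) for p in pts]);e=np.roll(P,-1,0)-P
    print(n,P[:,:2].round(4).tolist(),"mean",P.mean(0).round(4),"len",np.linalg.norm(e,axis=1).round(4),"ang",np.degrees(np.arctan2(e[:,1],e[:,0])).round(1))
poly("head",[(192,75),(357,120),(308,303),(150,255)],.098)
poly("sock",[(210,112),(330,140),(302,262),(185,232)],.098)
poly("nest",[(130,265),(330,320),(260,577),(70,525)],.018)
poly("blk",[(150,300),(295,345),(262,445),(150,300)],.042)
g=cv2.cvtColor(c["img"],cv2.COLOR_RGB2GRAY)
l=cv2.createLineSegmentDetector().detect(g[50:200,190:300])[0][:,0]+np.array([190,50]*2)
for s in l:
    L=np.hypot(s[2]-s[0],s[3]-s[1])
    if L>12:
        a,b=onz(c,s[:2],.05),onz(c,s[2:],.05);print(s.round(1),round(float(np.degrees(np.arctan2(*(b-a)[1::-1])))%90,1))
# driver handle orange mask
h=cv2.cvtColor(c["img"],cv2.COLOR_RGB2HSV);m=cv2.inRange(h[205:300,215:295],(3,150,60),(20,255,255));ys,xs=np.nonzero(m);print(xs.min()+215,xs.max()+215,ys.min()+205,ys.max()+205)
# expected projection of driver points if centred in the tool
Rt=R.from_quat(c["q"]).as_matrix()
for n,z in(("grip top",.0726-.095),("tip",.0726)):print(n,proj(c,c["p"]+Rt@[0,0,z]))
```

```text
head [[0.4324, -0.012], [0.4584, -0.0078], [0.4629, -0.0362], [0.4371, -0.0395]] mean [ 0.4477 -0.0239  0.098 ] len [0.0263 0.0288 0.026  0.0279] ang [   9.2  -81.  -172.8   99.6]
sock [[0.4371, -0.0159], [0.4558, -0.0122], [0.4594, -0.0308], [0.4407, -0.034]] mean [ 0.4483 -0.0232  0.098 ] len [0.019  0.019  0.019  0.0185] ang [  11.2  -79.  -170.2  101.2]
nest [[0.4304, -0.047], [0.4723, -0.0406], [0.481, -0.0958], [0.4397, -0.1018]] mean [ 0.4558 -0.0713  0.018 ] len [0.0424 0.0559 0.0417 0.0555] ang [   8.7  -81.1 -171.8   99.6]
blk [[0.4377, -0.05], [0.4666, -0.0466], [0.4686, -0.0668], [0.4377, -0.05]] mean [ 0.4527 -0.0534  0.042 ] len [0.029  0.0203 0.0351 0.    ] ang [  6.8 -84.3 151.4   0. ]
[263.2 140.5 283.8 146.4] 8.1
[292.3 115.4 265.5 107.2] 7.5
[296.7 198.2 297.1 183.1] 24.7
[230.4 134.6 220.7 175.9] 9.4
[288.3 157.5 281.2 181.7] 9.2
[268.5 110.4 261.  139.5] 9.5
[281.7 182.1 278.1 199.2] 13.8
[257.1 147.3 234.5 141.3] 9.0
[234.1 138.1 260.4 145.1] 9.1
[228.6 150.7 250.8 164.1] 82.6
[252.6 185.1 259.8 160. ] 8.0
[222.1 177.3 251.1 184.9] 8.9
[262.2 104.7 250.6 100.7] 5.6
[245.9 105.9 264.3 112.1] 6.0
[237.6 126.7 242.7 108. ] 7.3
[211.8 142.1 224.5 147.7] 0.1
[197.2 135.7 209.1 139.1] 8.2
[230.4  58.1 222.2  95.7] 9.4
[222.2  97.  211.9 139.4] 8.1
[205.8  86.7 190.8  74.1] 74.8
[244.6  61.4 231.6  56.3] 4.0
[298.2  76.5 260.7  65.4] 8.6
[238.6  53.6 250.6  60.7] 85.4
215 294 211 295
grip top (np.float64(254.92074897697313), np.float64(269.61209777190373))
tip (np.float64(253.963759144261), np.float64(209.15440586725654))
```

The numbers agree. The head and base yaw is about 9°, the screw is at (.448,-.0237), and the nest centre is at (.456,-.0715), so the carriage stands at about 0.048. Now I align the driver above the socket.

>>> {"method": "step_arm", "body": {"deltas": [[[0, 0, 0.13, 0.034, -0.001, 0, 10], [0, 0, 0.26, 0.0676, -0.0019, 0, 10], [0, 0, 0.26, 0.0676, -0.0019, 0.025, 10], [0, 0, 0.26, 0.0676, -0.0019, 0.045, 10], [0, 0, 0.26, 0.0676, -0.0019, 0.053, 10], [0, 0, 0.26, 0.0676, -0.0019, 0.053, 10], [0, 0, 0.26, 0.0676, -0.0019, 0.053, 10]]]}}

```text
time: 6.92
ee_pos: [0.4487, -0.0248, 0.1793]
eef_rot: [0.651, 0.759, 0.0, 0.0]
ft_force: [0.1, -0.7, -0.7]
width: 0.0257
grip_force: 34.9
```

Run:
```python
from h import *
from bench import readout,cams
s=readout.read_state();print(s["ee_pos"],s["eef_rot"],s["joint_positions"].round(2))
A=cams.camera("scene")["img"][190:280,240:340,::-1];B=cams.camera("side")["img"][170:260,200:300,::-1]
cv2.imwrite("pics/c4.png",cv2.resize(np.hstack([A,B]),(800,360),interpolation=cv2.INTER_CUBIC))
```

```text
[ 0.44865914 -0.02484913  0.17927071] [6.50591200e-01 7.59427944e-01 4.41054687e-04 3.06007056e-04] [-0.51 -0.03  0.46  2.01  0.01  1.16  0.1 ]
```

View pics/c4.png

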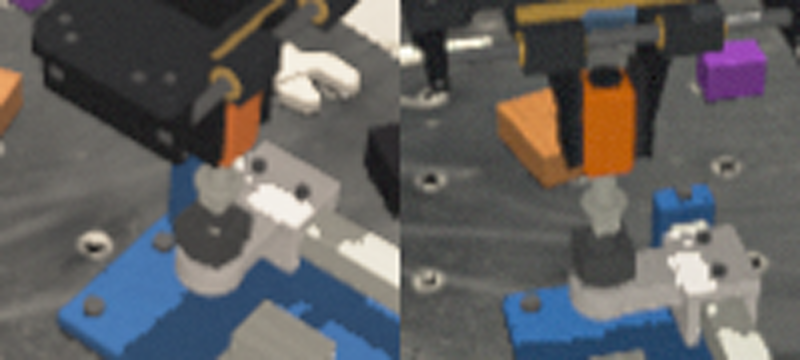

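Both close views show the tip over the head's middle. Descending slowly.

>>> {"method": "step_arm", "body": {"deltas": [[[0, 0, 0, 0, 0, 0.003, 10], [0, 0, 0, 0, 0, 0.006, 10], [0, 0, 0, 0, 0, 0.008, 10], [0, 0, 0, 0, 0, 0.01, 10], [0, 0, 0, 0, 0, 0.012, 10], [0, 0, 0, 0, 0, 0.012, 10]]]}}

```text
time: 7.78
ee_pos: [0.4483, -0.0249, 0.1667]
eef_rot: [0.651, 0.759, 0.0, 0.0]
ft_force: [-0.4, -0.2, 1.4]
width: 0.0257
grip_force: 34.9
```

Tip is at .094, 4 mm in, and force is low. Going deeper.

>>> {"method": "step_arm", "body": {"deltas": [[[0, 0, 0, 0, 0, 0.002, 10], [0, 0, 0, 0, 0, 0.004, 10], [0, 0, 0, 0, 0, 0.006, 10], [0, 0, 0, 0, 0, 0.008, 10], [0, 0, 0, 0, 0, 0.009, 10], [0, 0, 0, 0, 0, 0.009, 10]]]}}

```text
time: 8.52
ee_pos: [0.4481, -0.0249, 0.1574]
eef_rot: [0.651, 0.759, -0.0, -0.0]
ft_force: [0.7, 0.9, -2.7]
width: 0.0256
grip_force: 34.9
```

The driver is seated 13 mm deep with no load. Tool x coincides with the base's +y, so I slide the stop -47 mm.

>>> {"method": "step_arm", "body": {"deltas": [[[0, 0, 0, -0.002, 0, 0, 10], [0, 0, 0, -0.005, 0, 0, 10], [0, 0, 0, -0.01, 0, 0, 10], [0, 0, 0, -0.015, 0, 0, 10], [0, 0, 0, -0.02, 0, 0, 10], [0, 0, 0, -0.025, 0, 0, 10], [0, 0, 0, -0.03, 0, 0, 10], [0, 0, 0, -0.035, 0, 0, 10], [0, 0, 0, -0.04, 0, 0, 10], [0, 0, 0, -0.044, 0, 0, 10], [0, 0, 0, -0.0475, 0, 0, 10]]]}}

```text
time: 9.9
ee_pos: [0.4556, -0.0721, 0.1575]
eef_rot: [0.651, 0.759, 0.0, 0.0]
ft_force: [-0.4, 1.7, -1.3]
width: 0.0258
grip_force: 34.9
```

```bash
cat > rd.py <<'E'
from h import *
from bench import readout,cams
F=[];Tq=[]
for i in range(3):
    s=readout.read_state();F.append(s["ft_force"]);Tq.append(s["torque"]);A=cams.camera("scene")["img"]
M=R.from_quat(s["eef_rot"]).as_matrix()
print("t",s["time"],"tcp",s["ee_pos"].round(4),"yaw",np.degrees(np.arctan2(M[1,0],M[0,0])).round(2),"tilt",M[2].round(4),"w",s["width"])
print("F",np.round(F,2).tolist(),"Tz",np.round(Tq,3)[:,2],"j",s["joint_positions"].round(2))
E
python3 rd.py
```

```text
t 10.0 tcp [ 0.4556 -0.0724  0.1576] yaw 98.79 tilt [-3.e-04  2.e-04 -1.e+00] w 0.025540181718559613
F [[-0.43, 1.72, -1.29], [-0.5, 0.2, -2.31], [-0.01, -0.74, -1.18]] Tz [-0.029 -0.059  0.018] j [-0.45  0.03  0.52  2.01 -0.01  1.11  0.23]
```

>>> {"method": "step_arm", "body": {"deltas": [[[0, 0, 0.1, 0, 0, 0, 10], [0, 0, 0.2, 0, 0, 0.0005, 10], [0, 0, 0.3, 0, 0, 0.001, 10], [0, 0, 0.4, 0, 0, 0.001, 10], [0, 0, 0.4, 0.002, 0, 0.001, 10], [0, 0, 0.4, 0.004, 0, 0.001, 10], [0, 0, 0.4, 0.006, 0, 0.001, 10], [0, 0, 0.4, 0.008, 0, 0.001, 10], [0, 0, 0.4, 0.01, 0, 0.001, 10]]]}}

```text
time: 11.18
ee_pos: [0.4542, -0.0618, 0.1567]
eef_rot: [0.788, 0.615, 0.0, 0.0]
ft_force: [2.2, -0.5, 3.2]
width: 0.026
grip_force: 34.9
```

```bash
python3 rd.py
```

```text
t 11.275 tcp [ 0.4542 -0.0616  0.1567] yaw 75.93 tilt [ 4.e-04  5.e-04 -1.e+00] w 0.02591380707885403
F [[2.2, -0.5, 3.25], [1.91, -0.51, 2.23], [1.96, -0.39, 2.02]] Tz [0.028 0.05  0.043] j [-0.47  0.02  0.51  2.02 -0.01  1.1  -0.19]
```

>>> {"method": "step_arm", "body": {"deltas": [[[0, 0, 0.1, 0, 0, 0, 10], [0, 0, 0.2, 0, 0, 0.0005, 10], [0, 0, 0.2, 0, 0, 0.0005, 10], [0, 0, 0.2, -0.0018, 0.0008, 0.0005, 10], [0, 0, 0.2, -0.0037, 0.0016, 0.0005, 10], [0, 0, 0.2, -0.0055, 0.0023, 0.0005, 10], [0, 0, 0.2, -0.0074, 0.0031, 0.0005, 10], [0, 0, 0.2, -0.0092, 0.0039, 0.0005, 10]]]}}

```text
time: 12.32
ee_pos: [0.4556, -0.072, 0.156]
eef_rot: [0.846, 0.533, 0.0, 0.0]
ft_force: [2.1, 2.1, 0.5]
width: 0.0257
grip_force: 34.9
```

```bash
sed -i 's/range(3)/range(2)/' rd.py; echo 'print("Fy_base",np.array(F)@[-.155,.988,0],"Fx",np.array(F)@[.988,.155,0])'>>rd.py; python3 rd.py
```

```text
t 12.375 tcp [ 0.4556 -0.0723  0.156 ] yaw 64.44 tilt [ 0.e+00  2.e-04 -1.e+00] w 0.02599263255572029
F [[2.15, 2.06, 0.47], [2.91, 1.02, 0.32]] Tz [-0.023  0.024] j [-0.46  0.03  0.53  2.01 -0.02  1.1  -0.37]
Fy_base [1.69885698 0.5562259 ] Fx [2.43954877 3.03031496]
```

>>> {"method": "step_arm", "body": {"deltas": [[[0, 0, 0.1, 0, 0, 0, 10], [0, 0, 0.2, 0, 0, 0.0005, 10], [0, 0, 0.2, 0, 0, 0.0005, 10], [0, 0, 0.2, 0.0017, -0.0011, 0.0005, 10], [0, 0, 0.2, 0.0033, -0.0022, 0.0005, 10], [0, 0, 0.2, 0.005, -0.0034, 0.0005, 10], [0, 0, 0.2, 0.0066, -0.0045, 0.0005, 10], [0, 0, 0.2, 0.0083, -0.0056, 0.0005, 10]]]}}

```text
time: 13.42
ee_pos: [0.454, -0.0618, 0.1555]
eef_rot: [0.895, 0.446, -0.0, -0.0]
ft_force: [2.8, -0.9, 0.4]
width: 0.0256
grip_force: 34.9
```

```bash
python3 rd.py
```

```text
t 13.475 tcp [ 0.4539 -0.0615  0.1555] yaw 53.01 tilt [ 1.e-04 -3.e-04 -1.e+00] w 0.02548069725415523
F [[2.76, -0.88, 0.35], [1.42, -0.39, 0.87]] Tz [ 0.01 -0.02] j [-0.47  0.02  0.52  2.02 -0.01  1.1  -0.59]
Fy_base [-1.29469778 -0.60868241] Fx [2.58787723 1.34338297]
```

>>> {"method": "step_arm", "body": {"deltas": [[[0, 0, 0.1, 0, 0, 0, 10], [0, 0, 0.2, 0, 0, 0.0005, 10], [0, 0, 0.2, 0, 0, 0.0005, 10], [0, 0, 0.2, -0.0014, 0.0014, 0.0005, 10], [0, 0, 0.2, -0.0028, 0.0029, 0.0005, 10], [0, 0, 0.2, -0.0042, 0.0043, 0.0005, 10], [0, 0, 0.2, -0.0056, 0.0058, 0.0005, 10], [0, 0, 0.2, -0.007, 0.0072, 0.0005, 10]]]}}

```text
time: 14.52
ee_pos: [0.4555, -0.072, 0.155]
eef_rot: [0.935, 0.355, -0.0, -0.0]
ft_force: [-0.0, 2.4, 1.3]
width: 0.0255
grip_force: 34.9
```

```bash
python3 rd.py
```

```text
t 14.575 tcp [ 0.4556 -0.0723  0.155 ] yaw 41.52 tilt [-0.e+00  1.e-04 -1.e+00] w 0.025787848656322467
F [[-0.05, 2.4, 1.26], [0.61, 1.12, 0.46]] Tz [0.019 0.056] j [-0.46  0.03  0.53  2.02 -0.02  1.1  -0.77]
Fy_base [2.38236809 1.01216568] Fx [0.3249156  0.77899435]
```

>>> {"method": "step_arm", "body": {"deltas": [[[0, 0, 0.1, 0, 0, 0.0002, 10], [0, 0, 0.1, 0, 0, 0.0003, 10], [0, 0, 0.1, 0.0011, -0.0017, 0.0003, 10], [0, 0, 0.1, 0.0022, -0.0034, 0.0003, 10], [0, 0, 0.1, 0.0032, -0.005, 0.0003, 10], [0, 0, 0.1, 0.0043, -0.0067, 0.0003, 10], [0, 0, 0.1, 0.0054, -0.0084, 0.0003, 10]]]}}

```text
time: 15.5
ee_pos: [0.454, -0.0619, 0.1547]
eef_rot: [0.952, 0.307, 0.0, 0.0]
ft_force: [1.8, -3.2, 0.9]
width: 0.0255
grip_force: 34.9
```

```bash
python3 rd.py
```

```text
t 15.55 tcp [ 0.4539 -0.0616  0.1547] yaw 35.82 tilt [-0.e+00 -3.e-04 -1.e+00] w 0.025841586554505552
F [[1.84, -3.24, 0.9], [0.24, -2.24, 1.99]] Tz [0.067 0.055] j [-0.48  0.02  0.52  2.02 -0.01  1.1  -0.89]
Fy_base [-3.48762665 -2.25002567] Fx [ 1.31413016 -0.10730772]
```

>>> {"method": "step_arm", "body": {"deltas": [[[0, 0, 0, -0.0009, 0.0018, 0, 10], [0, 0, 0, -0.0018, 0.0036, 0, 10], [0, 0, 0, -0.0027, 0.0053, 0, 10], [0, 0, 0, -0.0036, 0.0071, 0, 10], [0, 0, 0, -0.0045, 0.0089, 0, 10]]]}}

```text
time: 16.23
ee_pos: [0.4556, -0.0719, 0.1547]
eef_rot: [0.952, 0.307, -0.0, -0.0]
ft_force: [0.1, 2.7, 0.7]
width: 0.026
grip_force: 34.9
```

```bash
python3 rd.py
```

```text
t 16.275 tcp [ 0.4556 -0.0723  0.1547] yaw 35.78 tilt [-0.  0. -1.] w 0.02544538579866053
F [[0.13, 2.68, 0.68], [0.15, 2.78, 0.9]] Tz [0.018 0.023] j [-0.46  0.03  0.54  2.02 -0.02  1.1  -0.87]
Fy_base [2.62946242 2.72631103] Fx [0.54649928 0.57775068]
```

>>> {"method": "step_arm", "body": {"deltas": [[[0, 0, 0.05, 0, 0, 0.0002, 10], [0, 0, 0.1, 0, 0, 0.0003, 10], [0, 0, 0.1, 0.0009, -0.0018, 0.0003, 10], [0, 0, 0.1, 0.0018, -0.0036, 0.0003, 10], [0, 0, 0.1, 0.0027, -0.0053, 0.0003, 10], [0, 0, 0.1, 0.0036, -0.0071, 0.0003, 10], [0, 0, 0.1, 0.0045, -0.0089, 0.0003, 10]]]}}

```text
time: 17.2
ee_pos: [0.454, -0.062, 0.1545]
eef_rot: [0.966, 0.259, 0.0, 0.0]
ft_force: [1.5, -3.9, 0.1]
width: 0.0257
grip_force: 34.9
```

```bash
python3 rd.py
```

```text
t 17.25 tcp [ 0.454  -0.0616  0.1544] yaw 30.09 tilt [ 1.e-04 -2.e-04 -1.e+00] w 0.025840000788288207
F [[1.47, -3.89, 0.12], [0.86, -3.84, 1.17]] Tz [0.124 0.009] j [-0.48  0.02  0.53  2.02 -0.01  1.1  -0.99]
Fy_base [-4.07034783 -3.92489724] Fx [0.84834945 0.25766503]
```

>>> {"method": "step_arm", "body": {"deltas": [[[0, 0, 0, -0.0007, 0.0019, 0, 10], [0, 0, 0, -0.0014, 0.0037, 0, 10], [0, 0, 0, -0.0022, 0.0056, 0, 10], [0, 0, 0, -0.0029, 0.0075, 0, 10], [0, 0, 0, -0.0036, 0.0093, 0, 10]]]}}

```text
time: 17.92
ee_pos: [0.4556, -0.0719, 0.1544]
eef_rot: [0.966, 0.259, -0.0, -0.0]
ft_force: [-0.7, 4.7, 2.1]
width: 0.0257
grip_force: 34.9
```

```bash
python3 rd.py
```

```text
t 17.975 tcp [ 0.4556 -0.0722  0.1544] yaw 30.06 tilt [ 1.e-04  0.e+00 -1.e+00] w 0.025968647730487782
F [[-0.65, 4.66, 2.1], [-0.33, 1.83, 1.82]] Tz [0.041 0.032] j [-0.46  0.03  0.54  2.02 -0.02  1.1  -0.97]
Fy_base [4.70139436 1.86248909] Fx [ 0.07533461 -0.04405323]
```

Extra drag is now about 3 N, which means a nose force of about 5 N. I turn a hair more and repeat the stroke pair to confirm.

>>> {"method": "step_arm", "body": {"deltas": [[[0, 0, 0.03, 0, 0, 0.0001, 10], [0, 0, 0.03, 0, 0, 0.0001, 10], [0, 0, 0.03, 0.0007, -0.0019, 0.0001, 10], [0, 0, 0.03, 0.0014, -0.0037, 0.0001, 10], [0, 0, 0.03, 0.0022, -0.0056, 0.0001, 10], [0, 0, 0.03, 0.0029, -0.0075, 0.0001, 10], [0, 0, 0.03, 0.0036, -0.0093, 0.0001, 10]]]}}

```text
time: 18.9
ee_pos: [0.4541, -0.0619, 0.1544]
eef_rot: [0.97, 0.245, 0.0, 0.0]
ft_force: [1.4, -4.6, 0.3]
width: 0.0258
grip_force: 34.9
```

```bash
python3 rd.py
```

```text
t 18.95 tcp [ 0.454  -0.0617  0.1543] yaw 28.36 tilt [ 0.e+00 -1.e-04 -1.e+00] w 0.025579995450745643
F [[1.38, -4.63, 0.32], [0.94, -3.61, 0.23]] Tz [0.045 0.024] j [-0.48  0.02  0.53  2.02 -0.01  1.1  -1.02]
Fy_base [-4.78698981 -3.71019202] Fx [0.64668207 0.37282071]
```

>>> {"method": "step_arm", "body": {"deltas": [[[0, 0, 0, -0.0007, 0.0019, 0, 10], [0, 0, 0, -0.0013, 0.0038, 0, 10], [0, 0, 0, -0.002, 0.0057, 0, 10], [0, 0, 0, -0.0027, 0.0075, 0, 10], [0, 0, 0, -0.0033, 0.0094, 0, 10]]]}}

```text
time: 19.62
ee_pos: [0.4556, -0.0717, 0.1543]
eef_rot: [0.97, 0.245, 0.0, -0.0]
ft_force: [-0.8, 5.2, 1.5]
width: 0.0259
grip_force: 34.9
```

```bash
python3 rd.py
```

```text
t 19.675 tcp [ 0.4556 -0.0721  0.1543] yaw 28.34 tilt [ 0.e+00 -1.e-04 -1.e+00] w 0.025843915026296807
F [[-0.75, 5.25, 1.52], [-0.17, 3.23, 2.57]] Tz [0.044 0.019] j [-0.47  0.03  0.54  2.02 -0.02  1.1  -1.  ]
Fy_base [5.29994607 3.21503104] Fx [0.06869207 0.33067339]
```

Sum of both ways gives about 3.7 N extra drag, so the nose force is about 6 N. Releasing and rising.

>>> {"method": "step_arm", "body": {"deltas": [[[0, 0, 0, 0, 0, 0, 45], [0, 0, 0, 0, 0, 0, 60], [0, 0, 0, 0, 0, 0, 100], [0, 0, 0, 0, 0, 0, 100], [0, 0, 0, 0, 0, 0, 100], [0, 0, 0, 0, 0, 0, 100], [0, 0, 0, 0, 0, -0.01, 100], [0, 0, 0, 0, 0, -0.03, 100], [0, 0, 0, 0, 0, -0.06, 100], [0, 0, 0, 0, 0, -0.1, 100], [0, 0, 0, 0, 0, -0.14, 100], [0, 0, 0, 0, 0, -0.14, 100], [0, 0, 0, 0, 0, -0.14, 100]]]}}

```text
time: 21.35
ee_pos: [0.4554, -0.0719, 0.2941]
eef_rot: [0.97, 0.245, -0.0, -0.0]
ft_force: [0.4, -0.1, -1.2]
width: 0.0869
grip_force: 0.0
```

Run:
```python
from h import *
from bench import readout,cams
s=readout.read_state();print(s["ee_pos"],s["width"])
a=cams.camera("scene");b=cams.camera("side");np.savez("pics/scene9.npz",**a)
A=a["img"][200:320,250:390,::-1];B=b["img"][170:290,200:340,::-1]
cv2.imwrite("pics/c9.png",cv2.resize(np.hstack([A,B]),(800,343),interpolation=cv2.INTER_CUBIC))
for n,P in(("driver top",(.456,-.0717,.082-.003+.095)),("head",(.456,-.0717,.095))):print(n,proj(a,P))
```

```text
[ 0.45538707 -0.07185451  0.29413849] 0.08689262953461033
driver top (np.float64(316.4343962641331), np.float64(229.02365459544276))
head (np.float64(312.54279272642043), np.float64(257.58800086808765))
```

View pics/c9.png

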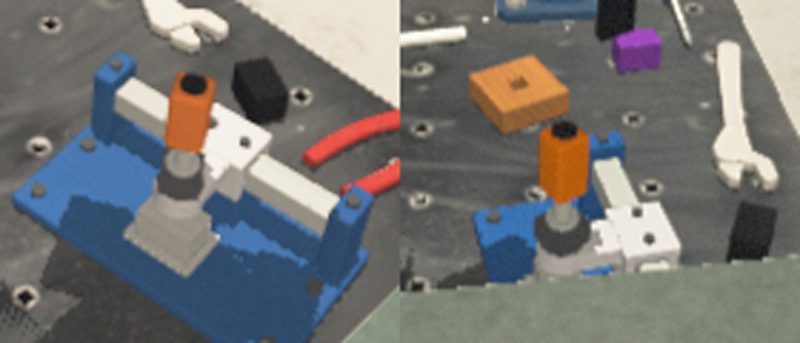

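The driver stands upright in the screw, the stop is over the block's middle, the stand is empty, and the bystanders are untouched.

```bash
python3 -c "
from bench import r
print(r.close_job())"
```

```text
the job is handed in; nothing more can be done
None
```

I handed the job in: the stop is over the middle of the block with the driver standing in the screw, and the sliding drag puts the nose at about 6 N by my force readings; it took about 21 s of the 72 s allowed.

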